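Move the samples on by one station

ROBOT

A 7-joint arm with a two-finger parallel gripper is mounted at the origin on the work surface; the furniture and walls round the work are solid. World frame = base frame: x ahead of the robot, y to its left, z up, the work surface at z = 0. Lengths are in m, angles in rad, forces in N, time in s.
With the tool pointing down it reaches from about 0.4 to 0.9 m from the base axis. Payload 5.6 kg.
Tool frame: the origin (TCP) lies midway between the tips of the shut fingers; the grasp point (between the pads) lies 19 mm behind it; z points along the fingers, y is the line along which they close (so a half turn about z gives the same grasp; the last joint's range is limited). The gripper opens to 92 mm and grips with 3 to 60 N. Pads are 20 mm wide; open, the fingers measure 128 mm over their backs; the gripper's body (75 mm by 189 mm) begins 69 mm behind the grasp point.
Start: joints at [1.138, 0.468, -0.012, 1.603, 0.006, 1.071, -0.056], TCP at [0.247, -0.601, 0.215] pointing down, gripper open.
Joint ranges: [-2.53, 2.53], [-0.31, 2.02], [-1.57, 1.55], [0.28, 2.44], [-1.29, 4.43], [0.15, 1.84], [-2.92, 2.92]. Speed limits (rad/s): [2.57, 2.57, 3.14, 3.14, 3.14, 3.14, 3.14].

INTERFACE

Orientations are given as a 3x3 rotation matrix whose columns are the frame's x, y, z axes.
In Python, from station import env, effector, solver, viewer, workorder, search_frame, tip_of gives the robot as it stands. Calls block until the motion is done:
- env.reach(position, orientation): joint-space move of the TCP to a pose.
- env.movel(position, frame=None, rate=0.15): straight line of the TCP; frame=None keeps the orientation; rate is the mean speed in m/s.
- env.goto_joints(angles): joint-space move.
- effector.release() and effector.grasp(squeeze=None): open the fingers fully, or close them until they stop; squeeze is the grip in N (None keeps the last).
- env.pause(seconds).
- solver.inverse_kinematics(position, orientation): joint angles nearest the present ones, or None.
- env.sense(): the state.
- viewer.read_camera(name): name is "scene" or "top"; returns (picture, depth): 420x560x3 uint8, red, green, blue; 420x560 float32, m along the optical axis (not along the pixel's ray), 0 where there is no reading.
- viewer.camera_info(name): a dict with "intrinsics" (3x3 intrinsics, pixels), "eye" and "rotation" of the camera in the world. Camera axes: x right, y up, looking along -z (the intrinsics and any distortion apply to the point x, -y, -z); pixel columns grow to the right and rows downward; lengths in m; the calibration is good to about 2 mm. A picture is of the moment at which its call begins. camera_info takes no time and is no camera call.
A pose or a line that the arm cannot do raises env.PlanningError and nothing moves.
- workorder.finish_job(): hands the job in; it is judged then, once.
Trained networks look in the newest picture that a camera, given by its name, has taken for a name from the list of things; names that differ only in an ending like _2 or _b are one class to them, and where a whole thing is asked for, a point or a joint stands for the part that bears it (a point fixed in the world has none). Each returns a list of dicts, best first, with "score" (0 to 1); they miss things now and then, are a little off and sometimes report something else, mostly with a low value. They report only what shows in the picture. A call takes as long as a camera call. They do not tell look-alikes from the thing itself.
- search_frame(camera, name): "at" ([x, y, z] in m, in world coordinates, good to about 4 mm: the middle of the surface that is visible of it).
- tip_of(camera, name): "at" ([x, y, z] in m, in world coordinates, good to about 4 mm: a listed point, or the origin of a listed thing).
The state is a dict: "t": time; "joint_positions": joint angles; "joint_velocities": joint speeds; "tau": joint torques, N m; "ee_pos": TCP position; "tcp_rot": TCP orientation; "wrist_force": force on the tool from outside, world axes, zero at the start; "moment": the same for the moment, N m; "gripper_width": finger opening in m; "grasp_force": force on a finger pad.
Only numpy, scipy, OpenCV 4.12 (cv2) and the standard library are available. Lean on these libraries where they do the work, as an engineer would, in place of code of your own. Each camera call takes 0.05 s, during which the arm holds its last target. There are 200 camera calls.

TASK

Move each sample on to its next station: the white jar with the blue lid from the dish to the stirrer, the copper cup from the stirrer to the balance, and the black jar from the balance to the dish. Every station is taken and holds only one vessel, so park one of them meanwhile on the empty rubber mat or another free spot. Keep the vessels upright, leave each one standing in the centre of its new station, to within about a centimetre, and leave the multimeter where it lies.

Things in the scene. Friction and masses are not known exactly. Their poses are not given: they have to be found in the camera images.
- white_jar: Squat white screw jar with a wider blue lid, closed, 49 mm tall; body 55 mm across, lid 58 mm across from 30 mm up to the top; 0.08 to 0.15 kg. Origin at the centre of its underside, z along its axis upward; stands upright at the start and may have any yaw. At the start it stands in the dish.
- copper_cup: Open copper-coloured cup, straight stiff wall, 52 mm across and 57 mm tall; 0.10 to 0.19 kg. Origin at the centre of its underside, z along its axis upward; stands upright at the start and may have any yaw. At the start it stands on the stirrer.
- black_jar: Squat black jar with a black lid, closed, 62 mm across and 62 mm tall; 0.12 to 0.22 kg. Origin at the centre of its underside, z along its axis upward; stands upright at the start and may have any yaw. At the start it stands on the balance.
- stirrer_top (a point): Centre of the upper face of the magnetic stirrer's flat square plate (dark steel, 104 x 104 mm, 48 mm above the worktop); z up. White housing 120 mm wide (y), reaching 100 mm forward (-x, black knob and dark display) and 58 mm back from this point. Fixed, at most a quarter radian askew; its place changes from start to start.
- balance_pan (a point): Centre of the upper face of the bench balance's round flat steel pan (100 mm across, 48 mm above the worktop, does not sink); z up. Grey housing 34 mm high, 120 mm wide (y), reaching 90 mm forward (-x, dark display and two white keys) and 58 mm back from this point. Fixed, at most a quarter radian askew; its place changes from start to start.
- dish_floor (a point): Centre of the floor of the shallow round wooden dish, 110 mm across outside and about 96 mm across inside, rim 14 mm above the worktop. The point lies on the flat floor, 6 mm above the worktop; z up. Fixed, at most a quarter radian askew; its place changes from start to start.
- mat: Empty flat square black rubber mat, 110 x 110 mm, 4 mm thick, a spare place for parking a vessel. Origin at the centre of its underside, on the worktop; z up. Fixed, at most a quarter radian askew; its place changes from start to start.
- multimeter: Bystander to be left alone: loose hand-held multimeter lying on its back, 62 x 120 mm and 40 mm tall, orange and black with a grey dial. Origin at the centre of its underside; long side along its own y. Its place changes from start to start.
Mind the look-alikes: they are no part of the job. There is more than one size of the copper_cup; the job needs the smallest.

How it is judged:
At the end, for the whole second after the job is handed in: The white jar stands on the stirrer's plate, the copper cup on the balance's pan and the black jar on the dish's floor, each with its axis within 12 mm of the station's centre, its underside within 5 mm of the station's surface, within 0.1 rad of upright, at rest and released (horizontal distance between white_jar and stirrer_top below 0.012 m and z of white_jar in the frame of stirrer_top between -0.005 and 0.005 m and angle between each of white_jar, copper_cup, black_jar's own z axis and vertical below 0.1 rad and linear speed of each of white_jar, copper_cup, black_jar below 0.02 m/s and contact force between each of white_jar, copper_cup, black_jar and the fingers below 0.05 N and horizontal distance between copper_cup and balance_pan below 0.012 m and z of copper_cup in the frame of balance_pan between -0.005 and 0.005 m and horizontal distance between black_jar and dish_floor below 0.012 m and z of black_jar in the frame of dish_floor between -0.005 and 0.005 m); the robot touches nothing.
It fails at once if the white jar is tipped over (more than 0.6 rad) (angle between white_jar's own z axis and vertical above 0.6 rad).
It fails at once if the copper cup is tipped over (more than 0.6 rad) (angle between copper_cup's own z axis and vertical above 0.6 rad).
It fails at once if the black jar is tipped over (more than 0.6 rad) (angle between black_jar's own z axis and vertical above 0.6 rad).
It fails at once if the multimeter is shifted by more than 25 mm (distance of multimeter from where it was at the start of the episode above 0.025 m).
It also fails if it takes over 106 s, if anything falls off the work surface, if the arm or the gripper's body presses on something with over 40 N, if the wrist force passes 120 N, or if a joint passes its speed limit or range.

## Working session

There is one attempt and no reset: what is moved stays moved. The work goes in short steps, each a Python script; the robot and the scene stay as the last script left them, time stands still between calls to the robot, and variables do not carry over. Pictures are saved under pics/ and viewed, at most 14 in all, crops included, and the job is handed in when it is done.

```bash
mkdir -p pics; python3 - <<'E'
from station import env, viewer, search_frame, tip_of
import cv2, numpy as np
for c in ["top","scene"]:
    p,d=viewer.read_camera(c); cv2.imwrite(f"pics/{c}0.png",p[:,:,::-1]); np.save(f"pics/{c}_d.npy",d)
    i=viewer.camera_info(c); print(c,{k:np.round(v,3).tolist() for k,v in i.items() if k in("eye","rotation","intrinsics")}, [k for k in i])
    for n in ["white_jar","copper_cup","black_jar","stirrer_top","balance_pan","dish_floor","mat","multimeter"]:
        print(n,[(np.round(r["at"],3).tolist(),round(r["score"],2)) for r in tip_of(c,n)])
print(env.sense()["t"])
E
```

```text
top {'intrinsics': [[440.051, 0.0, 276.639], [0.0, 440.051, 211.664], [0.0, 0.0, 1.0]], 'eye': [0.524, 0.038, 1.17], 'rotation': [[0.021, 0.998, -0.066], [-1.0, 0.021, 0.01], [0.011, 0.066, 0.998]]} ['intrinsics', 'eye', 'rotation']
white_jar [([0.453, -0.227, 0.004], 0.8)]
copper_cup [([0.656, 0.126, 0.05], 0.9), ([0.662, 0.265, -0.001], 0.67), ([0.792, 0.047, -0.003], 0.58)]
black_jar [([0.453, 0.283, 0.05], 0.65)]
stirrer_top [([0.663, 0.135, 0.048], 0.75)]
balance_pan [([0.446, 0.275, 0.052], 0.63), ([0.657, 0.131, 0.051], 0.22)]
dish_floor [([0.453, -0.221, 0.005], 0.78), ([0.66, 0.127, 0.05], 0.33)]
mat []
multimeter [([0.665, -0.171, 0.004], 0.88)]
scene {'intrinsics': [[433.794, 0.0, 275.272], [0.0, 433.794, 202.889], [0.0, 0.0, 1.0]], 'eye': [1.014, -0.601, 0.894], 'rotation': [[0.819, -0.433, 0.377], [0.574, 0.597, -0.56], [0.017, 0.675, 0.737]]} ['intrinsics', 'eye', 'rotation']
white_jar [([0.454, -0.227, 0.009], 0.68), ([0.447, 0.277, 0.046], 0.28)]
copper_cup [([0.66, 0.124, 0.049], 0.88), ([0.79, 0.048, -0.006], 0.81), ([0.663, 0.271, -0.0], 0.79), ([0.659, -0.171, -0.004], 0.71)]
black_jar [([0.451, 0.281, 0.046], 0.84)]
stirrer_top [([0.662, 0.139, 0.045], 0.69)]
balance_pan [([0.446, 0.279, 0.048], 0.72)]
dish_floor [([0.448, -0.219, 0.006], 0.69)]
mat [([0.443, 0.02, -0.001], 0.58)]
multimeter [([0.656, -0.166, -0.004], 0.91)]
0.9
```

View pics/top0.png

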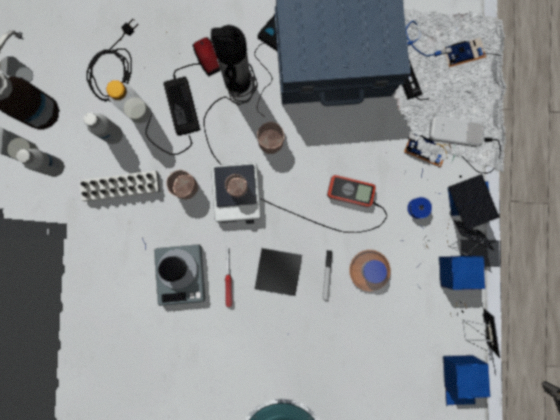

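View pics/scene0.png

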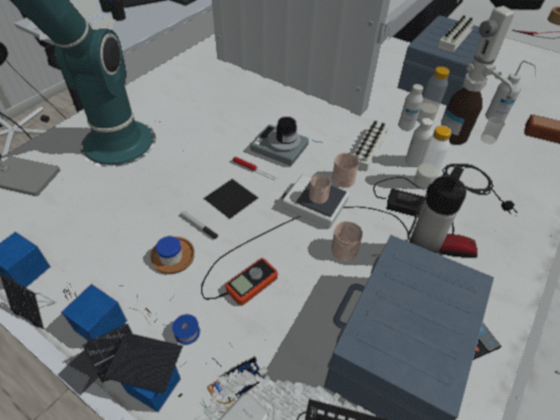

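The top picture shows the stations: stirrer (236,193), balance (178,272), dish (370,271), mat (278,271) and multimeter (352,190).

Possible mix-ups:
- **Copper cups:** (235,186) on the stirrer, (182,184) and (270,137), which both look larger. I choose the one on the stirrer.
- **Blue lids:** (375,272) in the dish, and a loose blue thing at (420,208). I choose the one in the dish.
- **Black jar:** (173,270) on the balance. The black bottle at (230,45) isn't it.

Next I'll measure with depth and check a crop.

```bash
cat > h.py <<'E'
from station import env, effector, solver, viewer, workorder, search_frame, tip_of
import cv2, numpy as np
def cloud(c):
    p,d=viewer.read_camera(c); i=viewer.camera_info(c); K=i["intrinsics"]
    v,u=np.mgrid[:420,:560]
    q=np.stack([(u-K[0,2])/K[0,0]*d,-(v-K[1,2])/K[1,1]*d,-d],-1)
    P=q@np.array(i["rotation"]).T+i["eye"]; P[d==0]=np.nan
    return p,P
def sel(P,xy,r,z0,z1):
    m=(np.hypot(P[...,0]-xy[0],P[...,1]-xy[1])<r)&(P[...,2]>z0)&(P[...,2]<z1)
    n,l,s,_=cv2.connectedComponentsWithStats(m.astype(np.uint8))
    return m
def desc(P,xy,r,z0,z1):
    m=sel(P,xy,r,z0,z1); a=P[m]
    if len(a)<10: return len(a)
    xy=a[:,:2].astype(np.float32)
    c,R=cv2.minEnclosingCircle(xy); b=cv2.minAreaRect(xy*1000)
    return dict(n=len(a),z=np.median(a[:,2]).round(4),mean=xy.mean(0).round(4),circ=np.round(c,4),D=round(2*R,4),rect=[np.round(t,1) for t in b])
E
python3 - <<'E'
from h import *
np.set_printoptions(suppress=True)
p,P=cloud("top"); p2,P2=cloud("scene")
for nm,xy,r,z0,z1 in [("cup",(.658,.126),.045,.09,.12),("cupB",(.662,.268),.05,.04,.12),("cupC",(.79,.048),.05,.04,.12),("wjar",(.453,-.225),.045,.045,.07),("bjar",(.452,.281),.045,.095,.125),
  ("plate",(.662,.13),.085,.0425,.0535),("pan",(.446,.277),.065,.042,.054),("rim",(.452,-.22),.075,.009,.02),("mat",(.443,.02),.085,.002,.009),("meter",(.66,-.168),.08,.015,.06),("table",(.55,-.05),.05,-.02,.02)]:
    print(nm,"T",desc(P,xy,r,z0,z1)); print("   S",desc(P2,xy,r,z0,z1))
cv2.imwrite("pics/crop.png",np.hstack([cv2.resize(p[115:315,145:305],(480,600),interpolation=2),cv2.resize(p[225:315,325:415],(300,600))])[:,:,::-1])
E
```

```text
cup T {'n': 54, 'z': np.float64(0.101), 'mean': array([0.6617, 0.1314], dtype=float32), 'circ': array([0.6597, 0.1299]), 'D': 0.0524, 'rect': [array([659.5, 130. ]), array([51.1, 50.6]), np.float64(61.0)]}
   S {'n': 202, 'z': np.float64(0.0995), 'mean': array([0.6611, 0.1301], dtype=float32), 'circ': array([0.6598, 0.1294]), 'D': 0.0574, 'rect': [array([660.9, 129.6]), array([51.4, 54.3]), np.float64(40.2)]}
cupB T {'n': 215, 'z': np.float64(0.0603), 'mean': array([0.6657, 0.2749], dtype=float32), 'circ': array([0.6644, 0.2717]), 'D': 0.0707, 'rect': [array([663.4, 271.7]), array([68.4, 67. ]), np.float64(38.1)]}
   S {'n': 471, 'z': np.float64(0.0604), 'mean': array([0.6656, 0.2718], dtype=float32), 'circ': array([0.6659, 0.2714]), 'D': 0.0763, 'rect': [array([665.3, 270.9]), array([67.5, 74.7]), np.float64(31.2)]}
cupC T {'n': 204, 'z': np.float64(0.0604), 'mean': array([0.7953, 0.0485], dtype=float32), 'circ': array([0.7919, 0.048 ]), 'D': 0.0704, 'rect': [array([791.2,  48.4]), array([68.4, 67.9]), np.float64(65.4)]}
   S {'n': 568, 'z': np.float64(0.0604), 'mean': array([0.7929
[... 2829 characters left out ...]
([ 658.8, -175.7]), array([135.9,  62.2]), np.float64(77.8)]}
   S {'n': 1297, 'z': np.float64(0.0319), 'mean': array([ 0.6654, -0.1755], dtype=float32), 'circ': array([ 0.6626, -0.1785]), 'D': 0.1422, 'rect': [array([ 660.6, -177.4]), array([137.4,  63.7]), np.float64(77.5)]}
table T {'n': 1107, 'z': np.float64(-0.0011), 'mean': array([ 0.5497, -0.0501], dtype=float32), 'circ': array([ 0.5499, -0.0501]), 'D': 0.1, 'rect': [array([550.4, -50. ]), array([98.5, 96.2]), np.float64(1.0)]}
   S {'n': 878, 'z': np.float64(0.0023), 'mean': array([ 0.551 , -0.0509], dtype=float32), 'circ': array([ 0.5501, -0.0501]), 'D': 0.0998, 'rect': [array([551.1, -49.8]), array([97.5, 97.8]), np.float64(38.5)]}
```

View pics/crop.png

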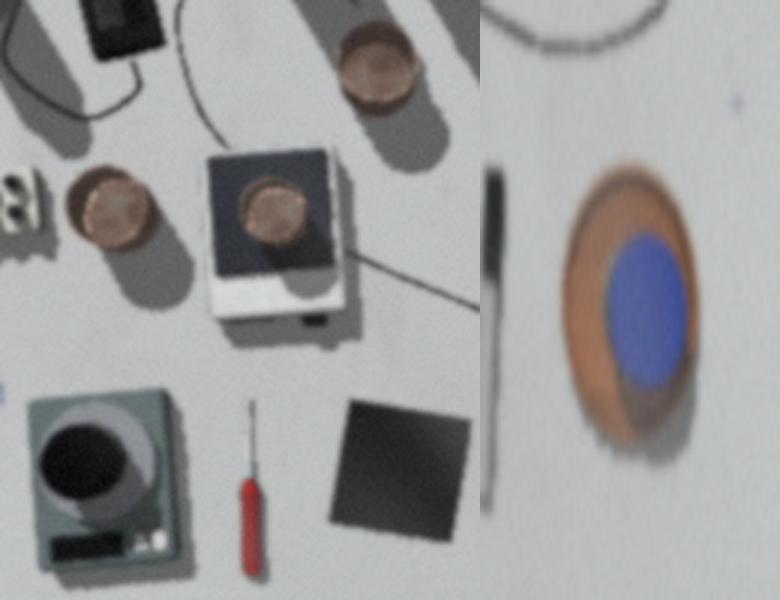

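The crop confirms the choice: the cup on the stirrer (crop 275,210) measures 51 mm across against 68 mm for the other two. The white jar stands off-centre in the dish and the black jar off-centre on the pan. I'll fit the plate's centre by colour and park the black jar on the mat.

```bash
cat >> h.py <<'E'
R=np.array([[1,0,0],[0,-1,0],[0,0,-1.]])
HI=.22
def carry(src,zs,dst,zd,h,sq=25):
    """h: grasp height above underside; zs/zd: surface heights"""
    z=h-.019
    effector.release()
    env.movel([*src,HI],R,.3); env.movel([*src,zs+z],R,.12)
    effector.grasp(sq); s=env.sense(); print("grip",s["gripper_width"],s["grasp_force"],s["ee_pos"])
    env.movel([*src,HI],R,.12); print("held",env.sense()["gripper_width"])
    env.movel([*dst,HI],R,.2); env.movel([*dst,zd+z+.001],R,.08)
    s=env.sense(); print("down",s["wrist_force"],s["ee_pos"])
    effector.release(); env.movel([*dst,HI],R,.15); print("t",env.sense()["t"])
E
python3 - <<'E'
from h import *
np.set_printoptions(suppress=True,precision=4)
print(env.sense()["tcp_rot"])
for Q in (R,R*[-1,-1,1]):
    print(solver.inverse_kinematics([.45,0,.3],Q))
p,P=cloud("top")
m=(np.hypot(P[...,0]-.662,P[...,1]-.135)<.1)&(p.max(-1)<85)&(P[...,2]>.03)&(P[...,2]<.06)
i=viewer.camera_info("top");K=i["intrinsics"]
m=cv2.morphologyEx(m.astype(np.uint8),cv2.MORPH_OPEN,np.ones((3,3)))
v,u=np.nonzero(m)
d=np.stack([(u-K[0,2])/K[0,0],-(v-K[1,2])/K[1,1],-np.ones(len(u))],-1)@np.array(i["rotation"]).T
e=np.array(i["eye"]); X=e+d*((.048-e[2])/d[:,2])[:,None]
print("plate",len(u),cv2.minAreaRect((X[:,:2]*1000).astype(np.float32)))
E
```

```text
[[ 0.925   0.3799 -0.    ]
 [ 0.3799 -0.925  -0.    ]
 [-0.      0.     -1.    ]]
[ 0.4597  0.0745 -0.5541  1.9334  0.043   1.1451 -1.6817]
[ 0.7795  0.1187 -0.9005  1.9189  0.1018  1.1507  1.4116]
plate 1086 ((662.3114624023438, 134.9989471435547), (100.1742172241211, 99.03001403808594), 5.42500114440918)
```

```bash
python3 - <<'E'
from h import *
for q in [(.4515,.281),(.444,.02),(.66,.13),(.4485,.2775),(.453,-.2244),(.662,.1355),(.454,-.219)]:
    for z in (.03,HI): print(q,z,np.round(solver.inverse_kinematics([*q,z],R),2))
env.reach([.46,0,.3],R)
carry((.4515,.281),.048,(.444,.02),.004,.038)
p,P=cloud("top"); print("bj",desc(P,(.444,.02),.045,.05,.08)); print("pan",desc(P,(.446,.277),.065,.042,.054))
p2,P2=cloud("scene"); cv2.imwrite("pics/s1.png",p2[:,:,::-1])
E
```

```text
(0.4515, 0.281) 0.03 [-0.14  0.64 -0.61  1.98  0.56  0.69 -2.67]
(0.4515, 0.281) 0.22 [ 0.27  0.56 -1.19  1.84  0.57  1.15 -2.68]
(0.444, 0.02) 0.03 [ 0.18  0.47 -0.35  2.19  0.32  0.52 -1.99]
(0.444, 0.02) 0.22 [ 0.4   0.16 -0.56  2.05  0.1   0.96 -1.79]
(0.66, 0.13) 0.03 [-0.03  0.75 -0.3   1.64  0.28  0.8  -2.03]
(0.66, 0.13) 0.22 [ 0.11  0.56 -0.52  1.51  0.29  1.15 -2.04]
(0.4485, 0.2775) 0.03 [-0.14  0.63 -0.61  1.99  0.56  0.69 -2.67]
(0.4485, 0.2775) 0.22 [ 0.29  0.55 -1.2   1.85  0.57  1.14 -2.68]
(0.453, -0.2244) 0.03 [ 0.47  0.51 -0.09  2.07  0.08  0.56 -1.25]
(0.453, -0.2244) 0.22 [ 0.53  0.23 -0.16  1.94  0.04  0.98 -1.22]
(0.662, 0.1355) 0.03 [-0.04  0.75 -0.31  1.63  0.29  0.81 -2.04]
(0.662, 0.1355) 0.22 [ 0.1   0.57 -0.53  1.5   0.3   1.15 -2.05]
(0.454, -0.219) 0.03 [ 0.46  0.51 -0.1   2.07  0.09  0.56 -1.27]
(0.454, -0.219) 0.22 [ 0.52  0.23 -0.16  1.94  0.04  0.98 -1.23]
grip 0.05955694582444669 24.975608114837087 [0.45157636 0.28108736 0.06715325]
held 0.05965834101501801
down [-0.3179898   0.30283573 -0.50283642] [0.44420868 0.01998732 0.02423734]
t 14.2667
bj {'n': 72, 'z': np.float64(0.064), 'mean': array([0.4651, 0.026 ], dtype=float32), 'circ': array([0.459 , 0.0209]), 'D': 0.0508, 'rect': [array([465.8,  21.6]), array([15.2, 50.6]), np.float64(6.3)]}
pan {'n': 1218, 'z': np.float64(0.0472), 'mean': array([0.4484, 0.2773], dtype=float32), 'circ': array([0.4424, 0.2762]), 'D': 0.1119, 'rect': [array([448.2, 277.9]), array([99. , 98.7]), np.float64(61.5)]}
```

View pics/s1.png

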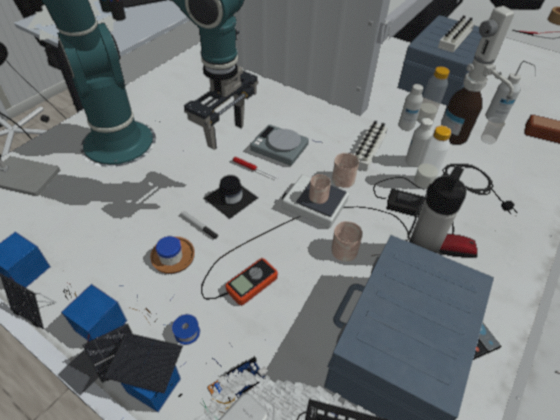

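The black jar stands upright on the mat (231,187) and the pan is empty at (283,142). Next come the cup and the white jar.

```bash
python3 - <<'E'
from h import *
carry((.66,.13),.048,(.4484,.2776),.048,.036)
carry((.453,-.2244),.006,(.662,.1355),.048,.040)
env.movel([.6,-.25,.3],R,.3)
p,P=cloud("top"); p2,P2=cloud("scene"); cv2.imwrite("pics/s2.png",p2[:,:,::-1]); cv2.imwrite("pics/t2.png",p[:,:,::-1])
for nm,xy,r,z0,z1 in [("cup",(.448,.278),.05,.09,.12),("pan",(.448,.277),.058,.042,.054),("wjar",(.662,.135),.05,.085,.11),("bjar",(.444,.02),.05,.05,.08),("rim",(.453,-.22),.065,.009,.02)]:
    print(nm,"T",desc(P,xy,r,z0,z1)); print("   S",desc(P2,xy,r,z0,z1))
E
```

```text
grip 0.05120242335483498 25.00010616146028 [0.66007045 0.12967408 0.06503257]
held 0.051249192416848915
down [-0.06954302 -0.13853195 -2.1752672 ] [0.44867263 0.27772229 0.06637273]
t 24.55
grip 0.057097687358832805 25.000184287127922 [ 0.45308563 -0.22455477  0.02712994]
held 0.057022648536709276
down [ 0.45214258  0.37808602 -1.77519969] [0.66231561 0.13556002 0.07050183]
t 36.8
cup T {'n': 79, 'z': np.float64(0.0984), 'mean': array([0.4485, 0.2806], dtype=float32), 'circ': array([0.4494, 0.2782]), 'D': 0.0537, 'rect': [array([448.9, 278. ]), array([50.9, 51.3]), np.float64(43.8)]}
   S {'n': 168, 'z': np.float64(0.0992), 'mean': array([0.4508, 0.278 ], dtype=float32), 'circ': array([0.4498, 0.279 ]), 'D': 0.059, 'rect': [array([449.8, 278.9]), array([48.1, 57.5]), np.float64(34.8)]}
pan T {'n': 999, 'z': np.float64(0.0475), 'mean': array([0.4493, 0.2751], dtype=float32), 'circ': array([0.4486, 0.2778]), 'D': 0.1001, 'rect': [array([448.9, 277.4]), array([97.8, 98.7]), np.float64(13.2)]}
   S {'n': 324, 'z': np.float64(0.0502), 'mean': array([0.4574, 0.2651], dtype=float32), 'circ'
[... 671 characters left out ...]
array([444.9,  22.2]), array([58.3, 57.1]), np.float64(85.3)]}
   S {'n': 350, 'z': np.float64(0.0671), 'mean': array([0.4507, 0.016 ], dtype=float32), 'circ': array([0.447 , 0.0199]), 'D': 0.0606, 'rect': [array([447.4,  20.8]), array([56.7, 59. ]), np.float64(38.0)]}
rim T {'n': 263, 'z': np.float64(0.0124), 'mean': array([ 0.4529, -0.2216], dtype=float32), 'circ': array([ 0.4531, -0.2194]), 'D': 0.1095, 'rect': [array([ 453.6, -218.9]), array([107.4, 106.4]), np.float64(45.0)]}
   S {'n': 612, 'z': np.float64(0.0116), 'mean': array([ 0.4534, -0.2186], dtype=float32), 'circ': array([ 0.4542, -0.2198]), 'D': 0.1115, 'rect': [array([ 455.4, -220.1]), array([107.2, 108.4]), np.float64(68.0)]}
```

View pics/t2.png

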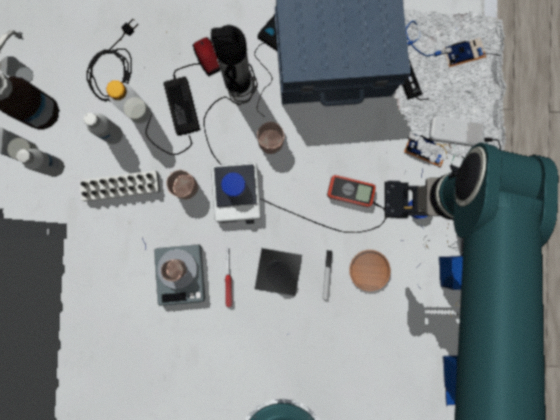

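The white jar is on the stirrer (233,184) and the cup is on the balance (174,270), both centred within about 2 mm. The dish (370,271) is empty, so the black jar goes there now.

```bash
python3 - <<'E'
from h import *
carry((.445,.021),.004,(.4537,-.2194),.006,.042)
env.movel([.6,.0,.3],R,.3)
p,P=cloud("top"); p2,P2=cloud("scene"); cv2.imwrite("pics/s3.png",p2[:,:,::-1])
for nm,xy,r,z0,z1 in [("bjar",(.4537,-.2194),.05,.05,.08),("rim",(.453,-.22),.065,.009,.02),("meter",(.66,-.168),.08,.015,.06)]:
    print(nm,"T",desc(P,xy,r,z0,z1)); print("   S",desc(P2,xy,r,z0,z1))
E
```

```text
grip 0.05928512882148881 24.990686640667263 [0.44506279 0.02097656 0.02708997]
held 0.05935168653588497
down [-0.13262656 -0.51760655 -1.32952346] [ 0.45391213 -0.21949376  0.03027763]
t 49.85
bjar T {'n': 408, 'z': np.float64(0.0659), 'mean': array([ 0.4537, -0.2181], dtype=float32), 'circ': array([ 0.4526, -0.2179]), 'D': 0.0611, 'rect': [array([ 453.3, -220.5]), array([58. , 52.4]), np.float64(18.8)]}
   S {'n': 498, 'z': np.float64(0.0688), 'mean': array([ 0.4599, -0.2224], dtype=float32), 'circ': array([ 0.4557, -0.2204]), 'D': 0.0623, 'rect': [array([ 456.2, -220. ]), array([59.3, 58.1]), np.float64(3.5)]}
rim T {'n': 162, 'z': np.float64(0.0124), 'mean': array([ 0.4594, -0.2453], dtype=float32), 'circ': array([ 0.4539, -0.2204]), 'D': 0.1078, 'rect': [array([ 459. , -238.4]), array([107.2,  68.7]), np.float64(15.8)]}
   S {'n': 411, 'z': np.float64(0.0139), 'mean': array([ 0.4661, -0.2275], dtype=float32), 'circ': array([ 0.4549, -0.2196]), 'D': 0.1103, 'rect': [array([ 459.7, -223.4]), array([107.8,  97. ]), np.float64(54.3)]}
meter T {'n': 541, 'z': np.float64(0.0284), 'mean': array([ 0.6548, -0.196 ], dtype=float32), 'circ': array([ 0.658 , -0.1992]), 'D': 0.1028, 'rect': [array([ 657.8, -199.8]), array([78.9, 67.3]), np.float64(7.8)]}
   S {'n': 1293, 'z': np.float64(0.0319), 'mean': array([ 0.6654, -0.1755], dtype=float32), 'circ': array([ 0.6587, -0.1752]), 'D': 0.1409, 'rect': [array([ 661. , -176.9]), array([135.5,  63. ]), np.float64(77.0)]}
```

View pics/s3.png

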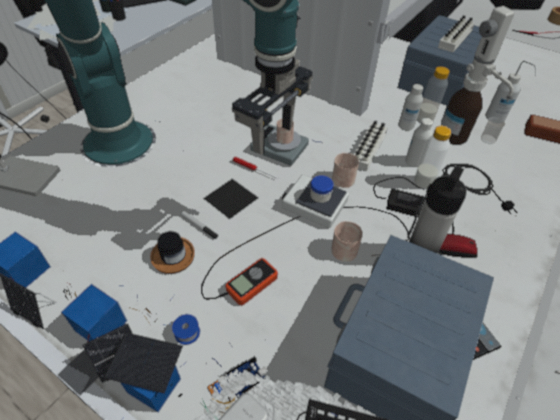

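The picture shows the black jar in the dish (172,248), the white jar on the stirrer (320,189), the cup on the balance (285,135) and the multimeter unmoved (251,281). Everything is in place, so I'll hand it in.

```bash
python3 -c "
from station import workorder; print(workorder.finish_job())"
```

```text
the job is handed in; nothing more can be done
None
```

I handed the job in at about 52 s on the robot's clock: the white jar is on the stirrer, the copper cup on the balance and the black jar in the dish, each upright and within about 2 mm of centre by my camera measurements, and the multimeter has not moved; the hand-in call did not return a verdict.

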